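# Open the bench oven with the pull hook

## Task

Take the pull hook from its wooden cradle, put its prong through the eye above the oven's drop-down door and swing the door down with it, gently and under control all the way to its fully open stop: never let it drop, and never strain the eye (stay under 12 N). Then unhook and lay the pull hook back in the cradle as it lay, leaving the door open. The hand and the arm must not touch the oven, and the knife and mushrooms on the chopping board stay where they are.

Things in the scene. Friction and masses are not known exactly. Their poses are not given: they have to be found in the camera images.
- oven: Steel bench oven on a grey base, fixed, 270 deep x 360 wide x 335 mm high, front turned to the robot's left (+y), towards the cradle. Origin: on the counter below the middle of the front. z up, +x from the front into the oven (out of the front is -x), y along the front; the control column with three knobs is at +y. The door lies in front of the plane x=0.
- hinge (a point): Middle of the door's hinge line (the door's lower edge), fixed to the oven at (-9, -30, 150) mm in the oven's frame; the line runs along the oven's y. Axes as the oven's. At door angle a, a point (x, z) of the door's frame is at (x cos a - z sin a, x sin a + z cos a) from here in the oven's x and z.
- oven_door (a joint): Drop-down door 240 wide, 140 high, 16 mm thick, about 0.8 kg: 0 shut and upright (as it starts), 1.5 rad at the open stop, nearly level. Its top swings out (oven -x) and down. A spring holds it shut (about 2 N at the eye opens it); near half way its weight wins (it varies) and it falls open unless the hook holds it back; it stays open at the stop.
- clamp (a point): Top of the dark clamp block (26 x 24 x 18 mm) in the middle of the door's front, flush with its top: (-16, 0, 140) mm from hinge in the door's frame. In it stands the eye: a dark ring, bar 6 mm thick, outside 25 mm, hole 12.5 mm, hole axis along the oven's y, on a 6 mm stem. The ring's centre is 14 to 50 mm straight above this point: it differs each time and is not reported.
- hook: Pull hook, loose, 0.2 kg: dark wooden handle 110 x 18 x 18 mm, steel rod 8 mm thick, prong at right angles. Origin: handle centre. x along the handle to the rod's end, z up. The rod ends at x=200 mm; there the prong (8 mm thick) leaves towards -y, its blunt end at y=-28 mm. Balances 35 mm in front of the origin. With its x along the oven's x, it enters the eye by a move along the oven's -y.
- prong (a point): Middle of the hook's prong, at (200, -12, 0) mm in the hook's frame; axes as the hook's. The ring may sit anywhere within 10 mm of it along the prong. Load across the prong turns the hook in the fingers (a mm here per 1 to 2 N; over about 4 N it slips round), so this point, not the TCP, shows where the prong is; grip hard.
- cradle: Wooden cradle, fixed, 150 x 70 mm, 55 mm high: two saddles 14 mm thick at x=+-45 mm, flat 45 mm above the counter, between lips 30 mm apart, 10 mm high; the handle can be gripped from above between them. Origin: on the counter at its centre; x along the handle towards the prong, z up. The hook lies with its handle centre 54 mm above the counter, within 12 mm of the middle.
- knife: Paring knife lying on the black chopping board, 215 mm long; origin at the middle of its length underneath. Leave alone.
- mushroom0: Whole mushroom standing on the chopping board (12 mm thick), 40 mm wide, 33 mm high; origin under its stem. Leave alone.
- mushroom1: Whole mushroom standing on the chopping board (12 mm thick), 40 mm wide, 33 mm high; origin under its stem. Leave alone.
- mushroom2: Whole mushroom standing on the chopping board (12 mm thick), 40 mm wide, 33 mm high; origin under its stem. Leave alone.
Mind the look-alikes: they are no part of the job. Leave any green, orange or red look-alike of the cradle alone.

How it is judged:
By the outcome, as a careful person would: the job done as asked, in the order asked, and still so for the second after the job is handed in, with the robot touching nothing.
It also fails if it takes over 72 s, if anything falls off the work surface, if the arm or the gripper's body presses on something with over 40 N, if the wrist force passes 120 N, or if a joint passes its speed limit or range.

## Robot

A 6-joint arm with a two-finger parallel gripper is mounted at the origin on the work surface. World frame = base frame: x ahead of the robot, y to its left, z up, the work surface at z = 0. Lengths are in m, angles in rad, forces in N, time in s.
With the tool pointing down it reaches from about 0.375 to 0.925 m from the base axis. Payload 5.7 kg.
Tool frame: the origin (TCP) lies between the finger pads, 19 mm behind the fingertips; this is the grasp point; z points along the fingers, y is the line along which they close (so a half turn about z gives the same grasp; the last joint's range is limited). The gripper opens to 88 mm and grips with 3 to 60 N. Pads are 20 mm wide; open, the fingers measure 115 mm over their backs; the gripper's body (75 mm by 178 mm) begins 61 mm behind the grasp point.
Start: joints at [1.194, 0.359, 1.51, -0, 1.272, -0.115], TCP at [0.155, 0.58, 0.241] pointing down, gripper open.
Joint ranges: [-2.97, 2.97], [-1.01, 2.36], [0.21, 2.38], [-0.96, 4.11], [0.2, 2.71], [-2.98, 2.98]. Speed limits (rad/s): [2.39, 2.39, 3.14, 3.14, 3.14, 3.14].

## Interface

Orientations are given as a unit quaternion [x, y, z, w].
In Python, from bench import move_ptp, servo_line, goto_joints, move_gripper, sleep, inverse_kinematics, capture, PlanningError, close_job, spot_in, silhouettes, current_clock, current_joint_pos, current_qvel, current_joint_torque, current_position, current_orientation, current_force, current_torque, current_finger_gap, current_grip_force gives the robot as it stands. Calls block until the motion is done:
- move_ptp(position, orientation): joint-space move of the TCP to a pose.
- servo_line(position, orientation=None, rate=0.15, contact_N=None): straight line of the TCP; orientation=None keeps the orientation; rate is the mean speed in m/s. With contact_N (N) it stops when the force on the tool has changed by that much, and returns True; else False.
- goto_joints(angles): joint-space move.
- move_gripper(opening): finger opening in m; the grip force is fixed at half the most; returns when the fingers have stopped.
- sleep(seconds).
- inverse_kinematics(position, orientation): joint angles nearest the present ones, or None.
- capture(name): name is "scene" or "top" or "wrist"; returns a dict with "image" (420x560x3 uint8, blue, green, red), "range_z" (420x560 float32, m along the optical axis (not along the pixel's ray), 0 where there is no reading), "intrinsics" (3x3 intrinsics, pixels), "R" (3x3) and "t" (3): a world point X has camera coordinates R X + t. Camera axes: x right, y down, z forward; pixel columns grow to the right and rows downward; lengths in m; the calibration is good to about 2 mm. A picture is of the moment at which its call begins.
A pose or a line that the arm cannot do raises PlanningError and nothing moves.
- close_job(): hands the job in; it is judged then, once.
Trained networks look in the newest picture that a camera, given by its name, has taken for a name from the list of things; names that differ only in an ending like _2 or _b are one class to them, and where a whole thing is asked for, a point or a joint stands for the part that bears it (a point fixed in the world has none). Each returns a list of dicts, best first, with "conf" (0 to 1); they miss things now and then, are a little off and sometimes report something else, mostly with a low value. They report only what shows in the picture. A call takes as long as a camera call. They do not tell look-alikes from the thing itself.
- spot_in(camera, query): "xy" ([column, row] in pixels, amid what is visible of it).
- silhouettes(camera, query): "region" (420x560 bool, what is visible of it) and "xy" ([column, row] in pixels, amid what is visible of it).
Readings, each from a call of its own:
- current_clock(): time.
- current_joint_pos(): joint angles.
- current_qvel(): joint speeds.
- current_joint_torque(): joint torques, N m.
- current_position(): TCP position.
- current_orientation(): TCP orientation.
- current_force(): force on the tool from outside, world axes, zero at the start.
- current_torque(): the same for the moment, N m.
- current_finger_gap(): finger opening in m.
- current_grip_force(): force on a finger pad.
Only numpy, scipy, OpenCV 4.12 (cv2) and the standard library are available. Lean on these libraries where they do the work, as an engineer would, in place of code of your own. Each camera call takes 0.05 s, during which the arm holds its last target. There are 200 camera calls.

## Working session

There is one attempt and no reset: what is moved stays moved. The work goes in short steps, each a Python script; the robot and the scene stay as the last script left them, time stands still between calls to the robot, and variables do not carry over. Pictures are saved under pics/ and viewed, at most 10 in all, crops included, and the job is handed in when it is done.

```bash
ls; mkdir -p pics; python3 - <<'E'
from bench import *
import cv2,numpy as np
print(current_clock(),current_orientation(),current_force())
ims=[]
for c in ["scene","top","wrist"]:
    d=capture(c); np.savez(f'{c}0.npz',**d); ims.append(d["image"])
    print(c,d["intrinsics"].tolist(),d["R"].tolist(),d["t"].tolist())
    if c!="wrist" or True:
        for q in ["oven","cradle","hook","clamp","prong"]:
            print(q,[(np.round(s["xy"]).tolist(),round(s["conf"],2)) for s in spot_in(c,q)][:4])
cv2.imwrite('pics/a.png',ims[0]);cv2.imwrite('pics/b.png',ims[1])
print(current_clock())
E
```

```text
pics
0.0 [ 1.30523379e-01  9.91444823e-01 -8.72244690e-04 -2.23984659e-04] [ 0.90006054  0.19089201 -0.24797147]
scene [[467.79306814144377, 0.0, 280.08973061996164], [0.0, 467.79306814144377, 204.22675241301752], [0.0, 0.0, 1.0]] [[-0.07953090030274929, 0.9966296280907909, -0.02010523087771258], [0.6549897941570954, 0.03704277061815792, -0.7547292247521468], [-0.7514407531183549, -0.07319301576340807, -0.6557282798510199]] [-0.08416798917446111, -0.2073270082369858, 1.522949023041775]
oven [([74.0, 204.0], 0.79), ([211.0, 306.0], 0.5)]
cradle [([336.0, 265.0], 0.9), ([297.0, 215.0], 0.88), ([440.0, 270.0], 0.82), ([373.0, 219.0], 0.72)]
hook [([325.0, 252.0], 0.9)]
clamp [([130.0, 179.0], 0.63)]
prong [([321.0, 255.0], 0.77)]
top [[409.9506086167501, 0.0, 274.57530484335416], [0.0, 409.9506086167501, 208.05801621135132], [0.0, 0.0, 1.0]] [[0.006795868386594322, -0.9997913627091048, 0.019262586148887557], [-0.9860712767926323, -0.00990141101151497, -0.16602830826256437], [0.16618439534872134, -0.017865976386760348, -0.9859328342388884]] [0.11755130422866888, 0.5609136474154175, 1.20129266737483]
oven [([459.0, 211.0], 0.59)]
cradle [([198.0, 275.0], 0.95), ([264.0, 272.0], 0.85), ([152.0, 217.0], 0.8), ([227.0, 223.0], 0.72)]
hook [([238.0, 214.0], 0.68), ([228.0, 223.0], 0.44)]
clamp [([400.0, 223.0], 0.63)]
prong [([242.0, 212.0], 0.78)]
wrist [[332.75255694357276, 0.0, 275.70624554174157], [0.0, 332.75255694357276, 205.35574704185916], [0.0, 0.0, 1.0]] [[0.2593340110443241, 0.9657873929969536, 0.0007630490234300045], [0.9369032225318609, -0.251769634154078, 0.2425374258281355], [0.23443170076821737, -0.06218330037937423, -0.9701417498638285]] [-0.6017376124171654, -0.028932711590738732, 0.38931387660697103]
oven []
cradle []
hook []
clamp []
prong []
0.9
```

View pics/a.png

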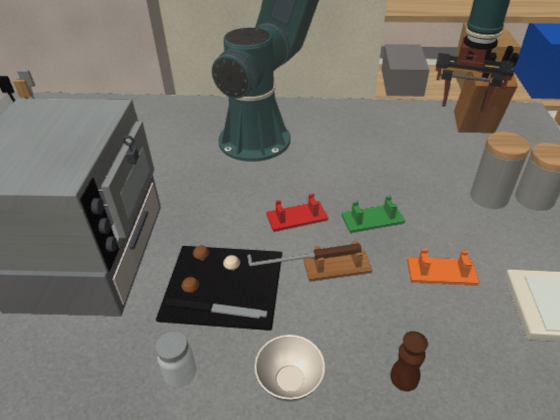

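View pics/b.png

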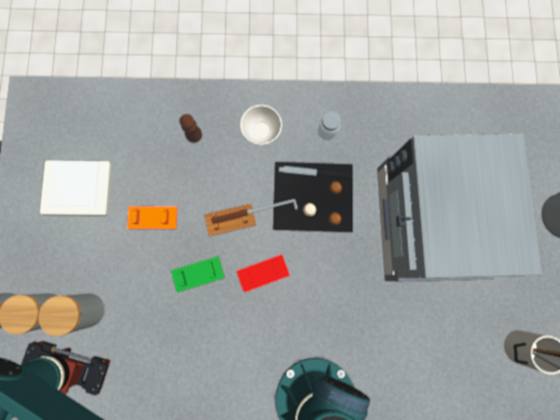

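The pictures show the brown cradle with the hook: scene (338,262), top (230,219), with the prong end at top (296,205) pointing towards the oven. The eye is at scene (129,142) and top (~405,220). The green, orange and red cradles are look-alikes. Next I estimate the poses.

```bash
cat > h.py <<'E'
import numpy as np,cv2
from scipy.spatial.transform import Rotation as Ro
def cloud(d):
    K=d["intrinsics"];z=d["range_z"];v,u=np.mgrid[0:z.shape[0],0:z.shape[1]]
    c=np.stack([(u-K[0,2])/K[0,0]*z,(v-K[1,2])/K[1,1]*z,z],-1)
    P=(c-d["t"])@d["R"]; P[z<=0]=np.nan; return P
def ray(d,uv):
    K=d["intrinsics"];r=np.array([(uv[0]-K[0,2])/K[0,0],(uv[1]-K[1,2])/K[1,1],1.])
    return -d["R"].T@d["t"], d["R"].T@r
def proj(d,X):
    c=np.atleast_2d(X)@d["R"].T+d["t"]; p=c@d["intrinsics"].T; return p[:,:2]/p[:,2:]
def tri(obs): # [(d,uv),...]
    A=np.zeros((3,3));b=np.zeros(3)
    for d,uv in obs:
        o,r=ray(d,uv);r=r/np.linalg.norm(r);M=np.eye(3)-np.outer(r,r);A+=M;b+=M@o
    X=np.linalg.solve(A,b)
    return X,[np.round(proj(d,X)[0]-uv,1).tolist() for d,uv in obs]
def onz(d,uv,z):
    o,r=ray(d,uv); return o+r*(z-o[2])/r[2]
E
python3 - <<'E'
from bench import *
from h import *
S=dict(np.load('scene0.npz'));T=dict(np.load('top0.npz'));W=dict(np.load('wrist0.npz'))
np.set_printoptions(precision=4,suppress=True)
for n,d in(('S',S),('T',T)):
    P=cloud(d); m=(P[...,2]>.325)&(P[...,2]<.345)&(P[...,1]<-.15)&(P[...,1]>-.75)&(P[...,0]>.2)&(P[...,0]<.9)
    q=P[m]; print(n,len(q),np.median(q[:,2]),cv2.minAreaRect((q[:,:2]*1000).astype(np.float32)))
    print(cv2.boxPoints(cv2.minAreaRect((q[:,:2]*1000).astype(np.float32))).tolist())
    cn='scene' if n=='S' else 'top'
    for q_ in ['hook','cradle','prong','clamp']:
        for s in silhouettes(cn,q_)[:4]:
            r=s["region"]; p=P[r]; p=p[~np.isnan(p[:,0])]
            mr=cv2.minAreaRect(np.argwhere(r)[:,::-1].astype(np.float32))
            print(cn,q_,round(s['conf'],2),s['xy'],r.sum(),np.median(p,0),'zmax',np.percentile(p[:,2],[5,50,95]),mr)
import bench
C=-W["R"].T@W["t"]; p=current_position(); o=Ro.from_quat(current_orientation())
print('cam in tool',o.inv().apply(C-p)); print('cam axes in tool (rows)',(W["R"]@o.as_matrix()))
# enlarged crops
a=cv2.resize(S['image'][120:190,80:180],None,fx=5,fy=5,interpolation=cv2.INTER_CUBIC)
b=cv2.resize(S['image'][230:285,235:380],None,fx=5,fy=5,interpolation=cv2.INTER_CUBIC)[:, :725]
w=max(a.shape[1],b.shape[1]); pad=lambda x:cv2.copyMakeBorder(x,0,0,0,w-x.shape[1],cv2.BORDER_CONSTANT)
cv2.imwrite('pics/c.png',cv2.resize(np.vstack([pad(a),pad(b)]),None,fx=.9,fy=.9))
E
```

```text
S 10556 0.3344080398184441 ((524.4155883789062, -327.8215637207031), (344.11376953125, 304.8240051269531), 1.8684333562850952)
[[347.48089599609375, -181.10043334960938], [357.41949462890625, -485.7623596191406], [701.3502807617188, -474.5426940917969], [691.4116821289062, -169.88076782226562]]
scene hook 0.61 [324.4, 254.5] 724 [0.5398 0.2308 0.0578] zmax [0.0476 0.0578 0.0643] ((305.3441467285156, 255.1055145263672), (10.998823165893555, 112.47605895996094), 82.47618103027344)
scene cradle 0.95 [442.8, 269.5] 1902 [0.5424 0.5016 0.0122] zmax [0.0028 0.0122 0.0492] ((443.1156311035156, 266.9901428222656), (70.6178207397461, 35.091033935546875), 1.4688007831573486)
scene cradle 0.81 [335.8, 267.0] 1401 [0.54   0.2608 0.0119] zmax [0.0055 0.0119 0.0498] ((336.9705810546875, 260.3823547363281), (33.955406188964844, 65.42509460449219), 81.67434692382812)
scene cradle 0.68 [322.8, 254.0] 724 [0.5399 0.231  0.0579] zmax [0.0476 0.0579 0.0643] ((304.7829284667969, 254.64938354492188), (11.362571716308594, 115.41168212890625), 83.90413665771484)
scene cradle 0.62 [370.8, 217.6] 1290 [0.3679
[... 1771 characters left out ...]
0.94 [238.1, 212.8] 376 [0.5378 0.2259 0.0619] zmax [0.015  0.0619 0.0673] ((253.5607452392578, 211.29925537109375), (8.053295135498047, 85.31947326660156), 78.53046417236328)
top prong 0.56 [456.4, 209.4] 21273 [ 0.5143 -0.3021  0.3359] zmax [0.1253 0.3359 0.3391] ((458.5592346191406, 206.8367919921875), (146.40768432617188, 158.9818115234375), 88.15238952636719)
top clamp 0.79 [400.0, 223.6] 2102 [ 0.4876 -0.193   0.2603] zmax [0.1687 0.2603 0.2937] ((400.09136962890625, 221.89266967773438), (97.1695556640625, 23.08624267578125), 85.42607879638672)
cam in tool [ 0.066   0.0015 -0.1439]
cam axes in tool (rows) [[-0.0005  1.     -0.0008]
 [-0.9701 -0.0007 -0.2426]
 [-0.2426  0.0007  0.9701]]
```

View pics/c.png

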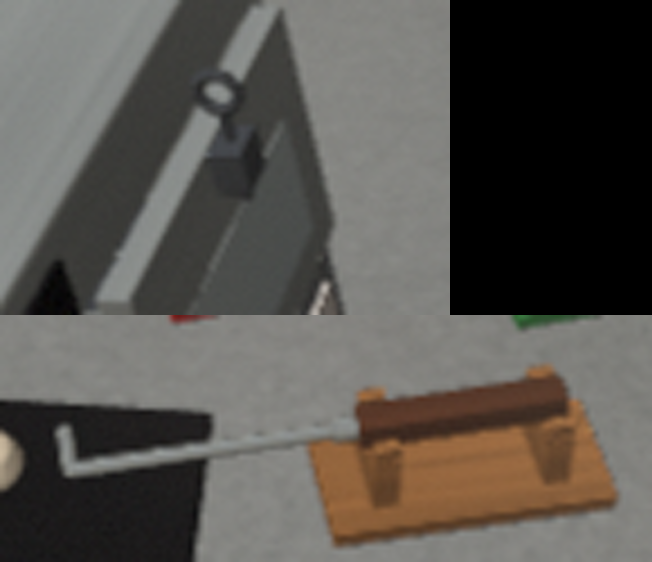

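The upper crop shows the ring at scene (128.4,140.4), standing well above the clamp top (132,151). The lower crop shows the rod's corner at (251.7,263.3) and the handle's far end at (360.5,250). The prong points away from the camera, towards the robot base.

```bash
cat >> h.py <<'E'
Rct=np.array([[0,1,0],[-.9701,0,-.2426],[-.2426,0,.9701]])   # cam axes (rows) in tool
Cct=np.array([.066,.0015,-.1439])
def campose(target,view,dist,up):
    """TCP pose so that the wrist camera looks along view at target from dist; image up ~ up"""
    z=np.array(view,float);z/=np.linalg.norm(z);x=np.cross(z,up);x/=np.linalg.norm(x);y=np.cross(z,x)
    Rwc=np.stack([x,y,z],1); Rwt=Rwc@Rct
    u,_,v=np.linalg.svd(Rwt);Rwt=u@v
    return np.array(target)-dist*z-Rwt@Cct, Ro.from_matrix(Rwt).as_quat()
E
python3 - <<'E'
from bench import *
from h import *
np.set_printoptions(precision=4,suppress=True)
S=dict(np.load('scene0.npz'));T=dict(np.load('top0.npz'))
P=cloud(S); rng=np.random.default_rng(0)
# front-ish vertical plane: points near door
m=(P[...,1]<-.1)&(P[...,1]>-.26)&(P[...,0]>.3)&(P[...,0]<.75)&(P[...,2]>.04)&(P[...,2]<.32)
q=P[m]
for k in range(3):
    best=None
    for i in range(600):
        a=q[rng.choice(len(q),3,False)];n=np.cross(a[1]-a[0],a[2]-a[0]);n/=np.linalg.norm(n)+1e-12
        if abs(n[2])>.15: continue
        inl=abs((q-a[0])@n)<.003
        if best is None or inl.sum()>best.sum(): best=inl
    c=q[best].mean(0);n=np.linalg.svd(q[best]-c)[2][2];n*=np.sign(n[1])
    print('plane',best.sum(),c,n,'yaw off',np.degrees(np.arctan2(n[0],n[1])),q[best].min(0),q[best].max(0)); q=q[~best]
P=cloud(T);m=(abs(P[...,2]-.336)<.006)&(P[...,1]<-.12)&(P[...,0]>.2)&(P[...,1]>-.6);q=P[m]
print(np.percentile(q,[.5,2,98,99.5],axis=0))
A=onz(S,(251.7,263.3),.054);B=onz(S,(360.5,250),.054);print('rod end',A,'handle end',B,np.linalg.norm(A-B))
o,r=ray(S,(128.4,140.4))
for y in(-.16,-.17,-.18,-.19,-.2,-.21):X=o+r*(y-o[1])/r[1];print(X,proj(T,X))
np.save('x.npy',0)
ring=np.array([.515,-.19,.325])
for v in ([-.3,-.5,-1],[0,-.6,-1],[0,-1,-1],[.5,-.5,-1],[-.5,-.5,-.7],[-.8,-.4,-.6],[0,0,-1],[-.3,0,-1]):
  for up in ([1,0,0],[-1,0,0],[0,1,0.01],[0,-1,0.01]):
    for dist in(.28,.34):
      p,qq=campose(ring,v,dist,up);j=inverse_kinematics(p,qq)
      if j is not None:print(v,up,dist,p,np.round(j,2))
E
```

```text
plane 3423 [ 0.5695 -0.2056  0.1832] [-0.0402  0.9992  0.0085] yaw off -2.304688820738516 [ 0.3425 -0.2166  0.04  ] [ 0.6977 -0.1982  0.32  ]
plane 2725 [ 0.517  -0.1907  0.2266] [-0.0267  0.9996  0.0117] yaw off -1.5321681086245575 [ 0.3683 -0.1995  0.1491] [ 0.6701 -0.1856  0.3198]
plane 2137 [ 0.6908 -0.2311  0.2273] [0.9993 0.0374 0.0006] yaw off 87.85694920083188 [ 0.6858 -0.26    0.0425] [ 0.6955 -0.1984  0.32  ]
[[ 0.358  -0.4789  0.3319]
 [ 0.3631 -0.4732  0.333 ]
 [ 0.6883 -0.2133  0.34  ]
 [ 0.6946 -0.2083  0.3409]]
rod end [0.5772 0.0677 0.054 ] handle end [0.5214 0.3122 0.054 ] 0.25074842511609696
[ 0.5364 -0.16    0.3465] [[398.5637 197.7266]]
[ 0.5161 -0.17    0.3329] [[401.3368 207.3738]]
[ 0.4958 -0.18    0.3193] [[404.0515 216.8182]]
[ 0.4755 -0.19    0.3057] [[406.7097 226.066 ]]
[ 0.4552 -0.2     0.292 ] [[409.3131 235.1234]]
[ 0.4349 -0.21    0.2784] [[411.8635 243.9962]]
[-0.3, -0.5, -1] [1, 0, 0] 0.28 [ 0.5191 -0.1316  0.4385] [-0.07  0.14  1.42 -0.46  1.56  1.5 ]
[-0.3, -0.5, -1] [1, 0, 0] 0.34 [ 0.5347 -0.1056  0.4904] [-0.02  0.16  1.29 -0.47  1.69  1.49]
[-0
[... 4864 characters left out ...]
46  0.2   1.23 -0.02  1.75  1.11]
[-0.3, 0, -1] [1, 0, 0] 0.34 [ 0.5401 -0.1885  0.51  ] [-0.44  0.22  1.07 -0.02  1.89  1.12]
[-0.3, 0, -1] [-1, 0, 0] 0.28 [ 0.5786 -0.1915  0.4358] [-0.33  0.59  0.8  -0.22  2.26 -2.  ]
[-0.3, 0, -1] [-1, 0, 0] 0.34 [ 0.5959 -0.1915  0.4932] [-0.33  0.62  0.6  -0.25  2.41 -2.04]
[-0.3, 0, -1] [0, 1, 0.01] 0.28 [ 0.5494 -0.2191  0.4445] [-0.54  0.46  0.94  0.08  2.12 -0.48]
[-0.3, 0, -1] [0, 1, 0.01] 0.34 [ 0.5666 -0.2191  0.502 ] [-0.52  0.49  0.76  0.09  2.27 -0.45]
[-0.3, 0, -1] [0, -1, 0.01] 0.28 [ 0.5523 -0.1609  0.4437] [-0.22  0.35  1.1  -0.32  1.91  2.82]
[-0.3, 0, -1] [0, -1, 0.01] 0.34 [ 0.5695 -0.1609  0.5012] [-0.21  0.37  0.94 -0.34  2.04  2.78]
```

```bash
python3 - <<'E'
from bench import *
from h import *
np.set_printoptions(precision=4,suppress=True)
hk=[.553,.175,.054]; rg=[.485,-.184,.315]
V=[('hA',hk,[.3,0,-1],.34),('hB',hk,[-.3,0,-1],.34),('rA',rg,[-.5,-.5,-.7],.31),('rB',rg,[.5,-.5,-1],.31),]
ims=[]
for n,t,v,d in V:
    p,q=campose(t,v,d,[0,1,.01])
    move_ptp(p,q); c=capture('wrist'); np.savez(n+'.npz',**c); ims.append(c['image'])
    for k in (['hook','cradle'] if n[0]=='h' else ['clamp']):
        for i,s in enumerate(silhouettes('wrist',k)[:3]):
            print(n,k,round(s['conf'],2),s['xy'],s['region'].sum()); np.save(f'{n}_{k}{i}.npy',s['region'])
    print(current_clock(),current_position()-p)
cv2.imwrite('pics/d.png',np.hstack([cv2.resize(i,None,fx=.7,fy=.7) for i in ims[:2]]))
cr=[i[140:280,200:360] for i in ims[2:]]
cv2.imwrite('pics/e.png',np.hstack([cv2.resize(i,None,fx=2.5,fy=2.5,interpolation=cv2.INTER_CUBIC) for i in cr]))
E
```

```text
hA hook 0.63 [263.2, 145.4] 3295
hA cradle 0.88 [74.3, 211.7] 10255
hA cradle 0.84 [80.8, 51.5] 7922
hA cradle 0.74 [231.7, 129.9] 5789
3.4417 [-0.0001  0.0007 -0.    ]
hB hook 0.89 [266.7, 147.8] 3034
hB cradle 0.95 [141.8, 206.8] 4699
hB cradle 0.88 [148.1, 68.3] 6300
hB cradle 0.72 [277.0, 134.1] 5284
4.3667 [-0.0015  0.0004  0.0007]
rA clamp 0.63 [347.4, 193.8] 14861
5.775 [-0.0002  0.0005 -0.0008]
rB clamp 0.63 [233.1, 192.6] 11912
6.9333 [ 0.0014 -0.0005  0.0002]
```

View pics/d.png

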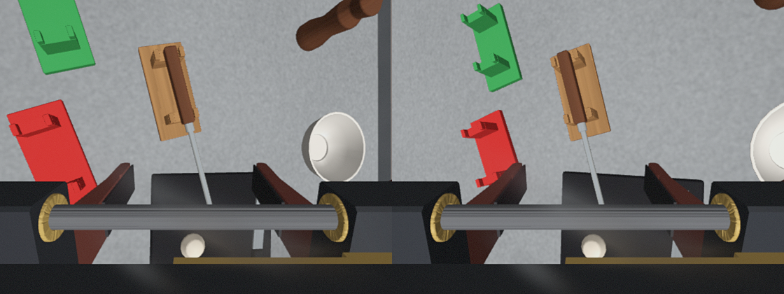

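View pics/e.png

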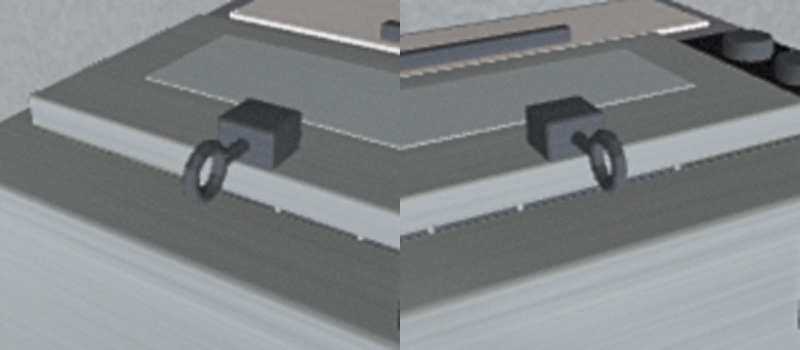

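Wrist pictures: the handle runs from (246,66) to (269,176) in hA and from (254,71) to (281,177) in hB. The ring centre is at about (282.0,208.4) in rA and (283.2,204.0) in rB. I refine both numerically.

```bash
cat > fit.py <<'E'
from h import *
from scipy.optimize import minimize
np.set_printoptions(precision=4,suppress=True)
L=lambda n:dict(np.load(n+'.npz'))
S,T=L('scene0'),L('top0');rA,rB,hA,hB=map(L,('rA','rB','hA','hB'))
X,e=tri([(rA,(282.0,208.4)),(rB,(283.2,204.0))]);print('ring AB',X,e)
X2,e=tri([(rA,(282.0,208.4)),(rB,(283.2,204.0)),(S,(128.4,140.4))]);print('ring ABS',X2,e)
ox=np.array([.035,-.9994,0]);oy=np.array([.9994,.035,0]);oz=np.array([0,0,1.])
def samp(d,P):
    g=cv2.GaussianBlur(d['image'],(3,3),0).mean(2).astype(np.float32);uv=proj(d,P).astype(np.float32)
    return cv2.remap(g,uv[None,:,0],uv[None,:,1],cv2.INTER_LINEAR)[0]
th=np.linspace(0,2*np.pi,48,endpoint=False)
circ=lambda r,t=th:np.outer(r*np.cos(t),ox)+np.outer(r*np.sin(t),oz)
def cost(x,ds):
    c=0
    for d in ds:
        c+=samp(d,x+circ(.0094)).mean()+.5*samp(d,x+circ(.0115)).mean()-.7*samp(d,x+circ(.003)).mean()-.5*samp(d,x+circ(.0155,np.linspace(-.9,np.pi+.9,48))).mean()
    return c
for ds in ([rA,rB],[rA,rB,S]):
    bs=[minimize(cost,X+s,args=(ds,),method='Nelder-Mead',options=dict(initial_simplex=X+s+np.vstack([np.zeros(3),.002*np.eye(3)]))) for s in ([0,0,0],[.001,.001,.001],[-.001,-.001,-.001],[0,.001,-.001])]
    for b in bs: print('fit',b.x,b.fun)
# hook handle: brown pixels
for n in('hA','hB'):
    d=L(n);m=np.load(f'{n}_hook0.npy');hs=cv2.cvtColor(d['image'],cv2.COLOR_BGR2HSV)
    br=m&(hs[...,1]>70)&(hs[...,2]<140);st=m&(hs[...,1]<50)&(np.arange(420)[:,None]<255)
    for k,mm in(('handle',br),('rod',st)):
        q=np.argwhere(mm)[:,::-1].astype(np.float32);print(n,k,len(q),cv2.minAreaRect(q),cv2.fitLine(q,cv2.DIST_HUBER,0,.01,.01).ravel(), onz(d,cv2.minAreaRect(q)[0],.054))
    P=cloud(d);p=P[br];print(' handle z pct',np.nanpercentile(p[:,2],[10,50,90]),'centroid',np.nanmedian(p,0))
E
python3 fit.py
```

```text
ring AB [ 0.4915 -0.1821  0.3165] [[-0.0, 0.2], [-0.1, -0.2]]
ring ABS [ 0.4915 -0.1822  0.3164] [[0.0, 0.2], [-0.1, -0.2], [-0.0, -0.0]]
fit [ 0.4907 -0.182   0.3146] -73.30587768554688
fit [ 0.4907 -0.182   0.3146] -73.39163208007812
fit [ 0.4906 -0.182   0.3145] -73.23403930664062
fit [ 0.4907 -0.182   0.3146] -73.33197021484375
fit [ 0.4906 -0.1823  0.3151] -102.74473571777344
fit [ 0.4906 -0.1822  0.315 ] -102.67738342285156
fit [ 0.4906 -0.1823  0.315 ] -102.73204040527344
fit [ 0.4906 -0.1823  0.315 ] -102.72129821777344
hA handle 2270 ((256.15484619140625, 126.677001953125), (126.58959197998047, 20.572385787963867), 75.3791275024414) [  0.2505   0.9681 254.569  120.6765] [0.5315 0.2564 0.054 ]
hA rod 694 ((278.9117736816406, 215.14706420898438), (82.21957397460938, 11.884244918823242), 75.96376037597656) [  0.248    0.9688 278.5109 213.9683] [0.5552 0.1673 0.054 ]
 handle z pct [0.0574 0.0631 0.0642] centroid [0.5281 0.2596 0.0631]
hB handle 2012 ((256.41180419921875, 124.64706420898438), (106.7156753540039, 19.887920379638672), 75.96376037597656) [  0.2469   0.969  256.4137 124.0521] [0.5296 0.2611 0.054 ]
hB rod 686 ((265.8584899902344, 163.75473022460938), (187.90928649902344, 12.225092887878418), 74.05460357666016) [  0.2444   0.9697 278.5453 212.2549] [0.5401 0.2201 0.054 ]
 handle z pct [0.0574 0.0633 0.0644] centroid [0.5328 0.2595 0.0633]
```

```bash
cat > grab.py <<'E'
from bench import *
from fit import *
import json
def line(d,l): # two points on z=.054 along fitted image line
    v=l[:2];p=l[2:];a=onz(d,p-40*v,.054);b=onz(d,p+40*v,.054);return (b-a)/np.linalg.norm(b-a)
for n in('hA','hB'):
    d=L(n);m=np.load(f'{n}_hook0.npy');q=np.argwhere(m&(np.arange(420)[:,None]<250))[:,::-1].astype(np.float32)
    print(n,line(d,cv2.fitLine(q,cv2.DIST_HUBER,0,.01,.01).ravel()))
for d,n in((hA,'hA'),(hB,'hB')):
    hs=cv2.cvtColor(d['image'],cv2.COLOR_BGR2HSV);m=((hs[...,0]>8)&(hs[...,0]<22)&(hs[...,1]>60)&(hs[...,2]>120)&(np.arange(420)[:,None]<215)&(abs(np.arange(560)-260)<90)).astype(np.uint8)
    k,lab,st,c=cv2.connectedComponentsWithStats(m);i=1+st[1:,4].argmax();q=np.argwhere(lab==i)[:,::-1].astype(np.float32);r=cv2.minAreaRect(q);print(n,'cradle',r,onz(d,r[0],.014))
    P=cloud(d)[lab==i];print(np.nanpercentile(P[:,2],[5,50,95,99]),[ (np.nanmin(v),np.nanmax(v)) for v in ((P-[.531,.258,0])@np.array([.2226,-.975,0]),)])
print('cradle top cam',onz(T,(229.66,219.42),.03))
E
python3 grab.py | grep -v -e fit -e ring
```

```text
hA handle 2270 ((256.15484619140625, 126.677001953125), (126.58959197998047, 20.572385787963867), 75.3791275024414) [  0.2505   0.9681 254.569  120.6765] [0.5315 0.2564 0.054 ]
hA rod 694 ((278.9117736816406, 215.14706420898438), (82.21957397460938, 11.884244918823242), 75.96376037597656) [  0.248    0.9688 278.5109 213.9683] [0.5552 0.1673 0.054 ]
 handle z pct [0.0574 0.0631 0.0642] centroid [0.5281 0.2596 0.0631]
hB handle 2012 ((256.41180419921875, 124.64706420898438), (106.7156753540039, 19.887920379638672), 75.96376037597656) [  0.2469   0.969  256.4137 124.0521] [0.5296 0.2611 0.054 ]
hB rod 686 ((265.8584899902344, 163.75473022460938), (187.90928649902344, 12.225092887878418), 74.05460357666016) [  0.2444   0.9697 278.5453 212.2549] [0.5401 0.2201 0.054 ]
 handle z pct [0.0574 0.0633 0.0644] centroid [0.5328 0.2595 0.0633]
hA [ 0.2566 -0.9665  0.    ]
hB [ 0.2586 -0.966   0.    ]
hA cradle ((243.86033630371094, 127.05461120605469), (138.00350952148438, 62.89645767211914), 76.23921203613281) [0.5269 0.2647 0.014 ]
[0.0111 0.0126 0.0551 0.0566] [(np.float64(-0.08015926027788871), np.float64(0.06994972356915094))]
hB cradle ((280.13397216796875, 128.46800231933594), (129.82342529296875, 34.231101989746094), 76.56180572509766) [0.5438 0.2652 0.014 ]
[0.0112 0.0128 0.0538 0.0561] [(np.float64(-0.08249992074628351), np.float64(0.06979862146696485))]
cradle top cam [0.5259 0.2592 0.03  ]
```

```bash
cat >> h.py <<'E'
RING=np.array([.4908,-.1822,.3153]);OX=np.array([.035,-.9994,0]);OY=np.array([.9994,.035,0]);OZ=np.array([0,0,1.])
G=.015
def hookq(hx,pitch=0):
    """tool down, tool x = -hook x; pitch>0 raises the prong"""
    hx=np.array(hx)/np.linalg.norm(hx);x=-hx;z=np.array([0,0,-1.]);R=np.stack([x,np.cross(z,x),z],1)
    ax=np.cross(hx,OZ); return (Ro.from_rotvec(pitch*ax)*Ro.from_matrix(R)).as_quat()
HX=np.array([.254,-.967,0]);HX/=np.linalg.norm(HX)
GRASP=np.array([.531,.259,.054])+G*HX
def tcp_for(prong): return np.array(prong)-(.200-G)*OX+.012*OY   # hook level, along OX
E
python3 - <<'E'
from bench import *
from h import *
np.set_printoptions(precision=4,suppress=True)
q=hookq(HX); move_gripper(.06)
move_ptp(GRASP+[0,0,.12],q); servo_line(GRASP,q,rate=.12)
print(current_position()-GRASP,current_force())
move_gripper(0.0); print('gap',current_finger_gap(),current_grip_force(),current_clock())
F0=np.mean([current_force() for _ in range(20)],0)
servo_line(GRASP+[0,0,.10],q,rate=.1); sleep(.2)
f=np.array([current_force() for _ in range(20)]);print('force',f.mean(0),f.std(0),'before',F0,'gap',current_finger_gap())
t=tcp_for(RING+.034*OY);q2=hookq(OX)
move_ptp(t-.10*OX+[0,0,.0],q2); servo_line(t,q2,rate=.08);sleep(.3)
print(current_position()-t,current_joint_pos(),current_clock())
f=np.array([current_force() for _ in range(20)]);print('force',f.mean(0),f.std(0));np.save('F0.npy',f.mean(0));print(current_torque())
for c in('scene','top'):np.savez(c+'1.npz',**capture(c))
S=dict(np.load('scene1.npz'));T=dict(np.load('top1.npz'))
a=cv2.resize(S['image'][110:180,90:210],None,fx=6,fy=6,interpolation=cv2.INTER_CUBIC)
cv2.imwrite('pics/f.png',a)
tip=RING+(.034-.016)*OY; 
print('predicted scene: ring',proj(S,RING),'prong tip',proj(S,tip),'corner',proj(S,RING+.046*OY),'rod 80 back',proj(S,RING+.046*OY-.08*OX))
E
```

```text
[0.0006 0.0002 0.0007] [-0.3198  0.416  -0.2979]
gap 0.0178960525834576 29.995037019252777 11.2333
force [-0.4823  1.0297 -2.5851] [0. 0. 0.] before [-1.6446 -1.8822  2.4241] gap 0.017392052066411937
[ 0.      0.0003 -0.    ] [-0.1217  0.1964  1.5541  0.0001  1.3911 -0.1571] 15.15
force [ 0.7027 -0.0487 -2.303 ] [0. 0. 0.]
[0.0339 0.0756 0.0134]
predicted scene: ring [[128.5971 140.6485]] prong tip [[126.0311 145.5689]] corner [[121.8902 153.5094]] rod 80 back [[161.7748 153.8753]]
```

View pics/f.png

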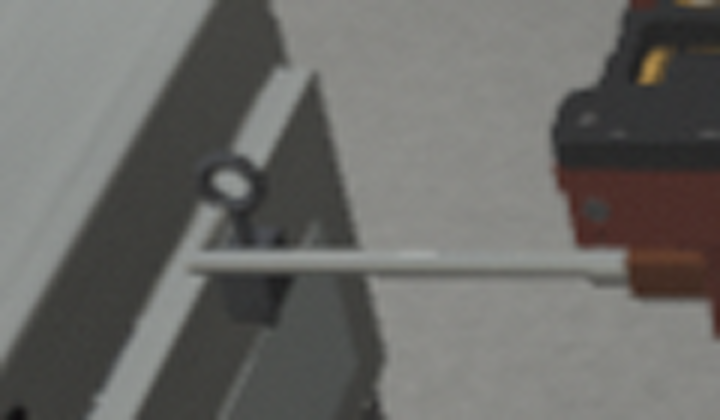

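The ring is at scene (128.5,140.6) as predicted, and the rod end is at (121.3,153.7), where it should be. The prong blends into the door's light top edge, so I look at the difference image and the top view.

```bash
python3 - <<'E'
from h import *
S0,S,T0,T=[dict(np.load(n+'.npz')) for n in('scene0','scene1','top0','top1')]
def show(d,d0,r,c,f):
    a=cv2.absdiff(d['image'],d0['image'])[r[0]:r[1],c[0]:c[1]];b=d['image'][r[0]:r[1],c[0]:c[1]]
    return np.hstack([cv2.resize(x,None,fx=f,fy=f,interpolation=cv2.INTER_CUBIC) for x in(np.clip(a.astype(int)*3,0,255).astype(np.uint8),b)])
a=show(S,S0,(130,170),(105,155),8);b=show(T,T0,(190,230),(370,420),8)
cv2.imwrite('pics/g.png',cv2.resize(np.vstack([a,b]),None,fx=.93,fy=.93))
for d,o in((S,(105,130)),(T,(370,190))):
    for P in(RING,RING+.018*OY,RING+.046*OY):print(proj(d,P),(proj(d,P)-o)*8*.93)
# range change: pts nearer than before
P=cloud(S);m=(S0['range_z']-S['range_z']>.008)&(S['range_z']>0);q=P[m]
w=(q-RING);c=np.stack([w@OX,w@OY,w@OZ],1);k=(c[:,0]>-.012)&(c[:,0]<.02)&(abs(c[:,1])<.07)&(abs(c[:,2])<.03)
print((c[k]*1000).round(1)[:40])
E
```

```text
[[128.5971065  140.64851434]] [[175.56247235  79.22494668]]
[[126.03113824 145.56892745]] [[156.47166848 115.83282023]]
[[121.89022639 153.50939859]] [[125.66328437 174.90992551]]
[[404.51663655 219.15758722]] [[256.80377591 216.93244893]]
[[403.90829189 211.68734283]] [[252.27769165 161.35383064]]
[[402.96930612 200.15694948]] [[245.2916375   75.56770415]]
[[-11.6   4.8   4.8]
 [ -0.6  17.4   3.4]
 [ -0.4  22.8   4.6]
 [ -0.9  19.4   2.3]
 [ -3.   19.4   2.3]
 [ -3.9  16.9   0.7]
 [  3.   21.2   1.1]
 [ -1.   25.4   3.9]
 [ -1.8  22.6   2.1]
 [ -2.   18.5  -0.7]
 [ -4.2  18.8  -0.5]
 [  0.1  28.6   3.7]
 [ -2.   28.8   3.8]
 [ -3.   26.6   2.3]
 [ -3.9  23.9   0.5]
 [ -4.7  21.2  -1.2]
 [  1.6  31.1   3. ]
 [ -0.2  30.6   2.6]
 [ -2.5  31.    2.9]
 [ -2.6  26.9   0.1]
 [ -4.9  27.4   0.5]
 [  0.7  34.1   2.6]
 [ -1.8  35.1   3.3]
 [ -3.5  34.4   2.8]
 [ -4.7  32.7   1.7]
 [ -4.   26.6  -2.4]
 [  1.2  38.6   3.3]
 [ -0.9  38.7   3.4]
 [ -2.5  37.8   2.8]
 [ -4.6  38.1   3. ]
 [ -2.9  30.   -2.6]
 [  1.4  39.4   1.4]
 [ -2.   42.4   3.6]
 [ -3.7  41.7   3.1]
 [ -4.1  38.3   0.7]
 [ -4.   33.6  -2.5]
 [  1.8  44.    2.2]
 [ -1.5  46.9   4.2]
 [ -2.5  44.6   2.7]
 [ -5.   45.8   3.5]]
```

View pics/g.png

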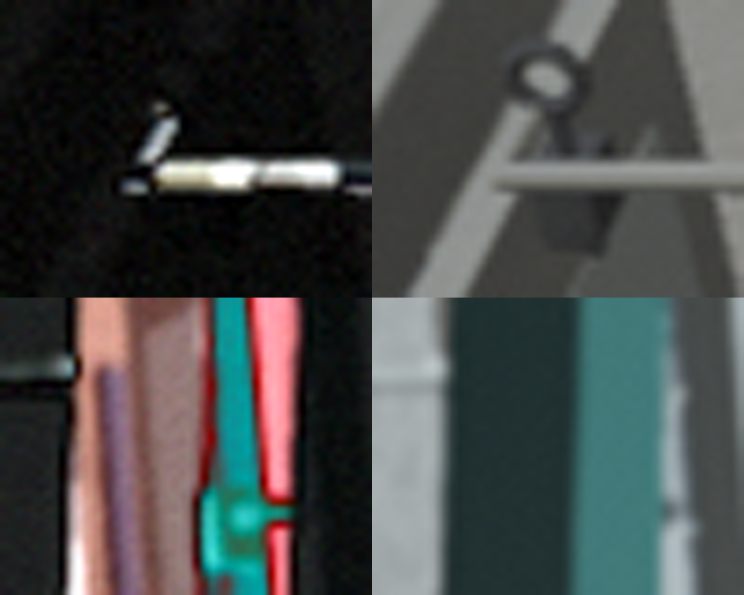

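The difference image shows the prong on the predicted line, and the scene depth puts it about 1 mm short along the oven's x at the right height. The top view is blocked by the arm. I insert with contact guarding.

```bash
python3 - <<'E'
from bench import *
from h import *
np.set_printoptions(precision=3,suppress=True)
def F(n=8):
    a=[]
    for _ in range(n): sleep(.02);a.append(current_force())
    return np.mean(a,0),np.std(a,0)
q=hookq(OX);c=.001*OX
servo_line(tcp_for(RING+.034*OY+c),q,rate=.03)
f0,s=F(12);print('base',f0,s);np.save('F0.npy',f0)
hit=servo_line(tcp_for(RING+c),q,rate=.025,contact_N=3)
p=current_position();f,s=F();print(hit,'remaining',(p-tcp_for(RING+c))@OY,'dF',(f-f0)@np.stack([OX,OY,OZ],1),current_clock())
np.savez('scene2.npz',**capture('scene'))
S=dict(np.load('scene2.npz'));cv2.imwrite('pics/h.png',cv2.resize(S['image'][120:170,100:170],None,fx=8,fy=8,interpolation=cv2.INTER_CUBIC))
E
```

```text
base [-0.029 -0.031 -2.008] [0.456 0.583 0.275]
False remaining 0.000170504989539419 dF [ 0.264 -0.211  0.076] 17.3417
```

View pics/h.png

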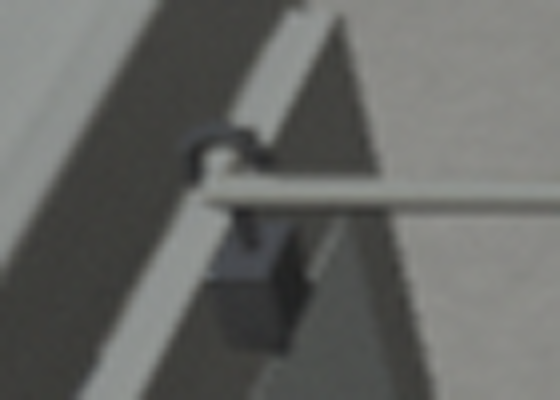

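The prong is through the ring: the rod end sits at the ring's near side and there was no contact force. Now the guided pull, with radial force correction.

```bash
cat > pull.py <<'E'
from bench import *
from h import *
import sys
np.set_printoptions(precision=2,suppress=True)
a0,a1,cr=map(float,sys.argv[1:4]);N=int(np.ceil(abs(a1-a0)/.025))
f0=np.load('F0.npy');q=hookq(OX);zz=RING[2]-.15;xx=-.016
def off(a): return (xx*np.cos(a)-zz*np.sin(a))*OX+(xx*np.sin(a)+zz*np.cos(a))*OZ
H=RING-off(0); R=np.hypot(xx,zz)
for k in range(1,N+1):
    a=a0+(a1-a0)*k/N; er=off(a)/R; et=-np.cross(OY,er)
    if et@OX*1>0 and a<.5: et=-et            # et: opening direction
    servo_line(tcp_for(H+off(a)+cr*er+.001*OX),q,rate=.03)
    f=[]
    for _ in range(5): sleep(.015);f.append(current_force())
    d=np.mean(f,0)-f0; fr=d@er; ft=d@et
    if k%3==0 or k==N: print(round(a,3),'Fr %.2f Ft %.2f Fy %.2f corr %.2fmm'%(fr,ft,d@OY,cr*1e3),'xz',d@OX,d[2])
    if np.linalg.norm(d)>5.5: print('STOP',a,d);break
    cr+=np.clip(.00025*fr,-.0006,.0006)
print('a',a,'corr',cr,current_clock(),current_finger_gap())
np.savez('scenep.npz',**capture('scene'))
E
python3 pull.py 0 0.5 0
```

```text
0.075 Fr 0.01 Ft -1.68 Fy 0.33 corr -0.14mm xz 1.6552955542907728 0.2923051707043287
0.15 Fr -0.34 Ft -0.89 Fy 0.37 corr -0.18mm xz 0.9498675130275911 -0.1151825828531754
0.225 Fr -0.11 Ft -0.35 Fy -0.03 corr -0.32mm xz 0.36353559862932316 0.002814157944318385
0.3 Fr -0.28 Ft 0.05 Fy 0.39 corr -0.47mm xz 0.06336705467775026 -0.27295483544370036
0.375 Fr 0.14 Ft 0.21 Fy 0.06 corr -0.50mm xz -0.24448519752142 0.02809133434337463
0.45 Fr 0.16 Ft 0.10 Fy 0.19 corr -0.61mm xz -0.1698434773176827 0.07961768649556022
0.5 Fr 0.16 Ft -0.33 Fy 0.13 corr -0.46mm xz 0.18656922078452143 0.32109212628716133
a 0.5 corr -0.00042233664977887913 24.8917 0.017764871522918745
```

```bash
cat > door.py <<'E'
from h import *
import sys
def angle(d):
    P=cloud(d).reshape(-1,3);H=RING+.016*OX;H=np.array([H[0],H[1],.15]);w=P-H
    x,y,z=w@OX,w@OY,w@OZ
    m=(abs(y)<.115)&(abs(y)>.025)&(x<.012)&(np.hypot(x,z)<.136)&(np.hypot(x,z)>.03)&(z>-.05)
    # front face at -8mm in door frame x
    r=np.hypot(x[m],z[m]); a=np.arctan2(-x[m],z[m])-np.arcsin(.008/r)
    h,e=np.histogram(a,bins=np.arange(-.3,1.9,.04)); print('door angle hist',[(round(e[i]+.02,2),h[i]) for i in np.argsort(-h)[:5]])
angle(dict(np.load(sys.argv[1])))
E
python3 door.py scene0.npz; python3 door.py scenep.npz
```

```text
door angle hist [(np.float64(-0.0), np.int64(1153)), (np.float64(-0.04), np.int64(280)), (np.float64(-0.08), np.int64(14)), (np.float64(0.04), np.int64(13)), (np.float64(-0.16), np.int64(0))]
door angle hist [(np.float64(0.48), np.int64(11)), (np.float64(0.36), np.int64(2)), (np.float64(0.2), np.int64(1)), (np.float64(0.28), np.int64(1)), (np.float64(0.16), np.int64(1))]
```

```bash
python3 pull.py 0.5 1.3 -0.0004; python3 - <<'E'
from h import *
S=dict(np.load('scenep.npz'));cv2.imwrite('pics/i.png',cv2.resize(S['image'][110:250,60:240],None,fx=4,fy=4,interpolation=cv2.INTER_CUBIC))
E
```

```text
0.575 Fr -0.03 Ft 0.39 Fy 0.38 corr -0.35mm xz -0.2877861845235184 -0.26185335280763855
0.65 Fr 0.45 Ft 0.69 Fy 0.23 corr -0.39mm xz -0.8073694923476106 -0.13739343976074503
0.725 Fr 0.06 Ft 1.15 Fy -0.04 corr -0.07mm xz -0.8274143876362773 -0.7978398368940964
0.8 Fr 0.51 Ft 1.26 Fy 0.12 corr 0.15mm xz -1.1879761981630268 -0.6635052362266767
0.875 Fr 0.27 Ft 1.09 Fy 0.07 corr 0.36mm xz -0.8340436115854871 -0.7504722501222605
0.95 Fr 0.43 Ft 1.30 Fy -0.11 corr 0.61mm xz -1.0247253121761841 -0.9120407975864122
1.025 Fr 0.37 Ft 1.36 Fy 0.18 corr 0.79mm xz -0.9249945332696572 -1.0600726026660454
1.1 Fr -0.06 Ft 1.59 Fy 0.10 corr 0.95mm xz -0.5227030758732837 -1.4980403793113788
1.175 Fr -0.10 Ft 1.54 Fy 0.32 corr 1.00mm xz -0.3592015308399749 -1.4978929577586357
1.25 Fr -0.06 Ft 1.38 Fy 0.20 corr 0.88mm xz -0.24296994839392277 -1.3558026324902954
1.3 Fr -0.16 Ft 2.01 Fy 0.40 corr 0.80mm xz -0.19055186976516772 -2.006442082178835
a 1.3 corr 0.0007622821706745479 36.9417 0.01778109132544757
```

View pics/i.png

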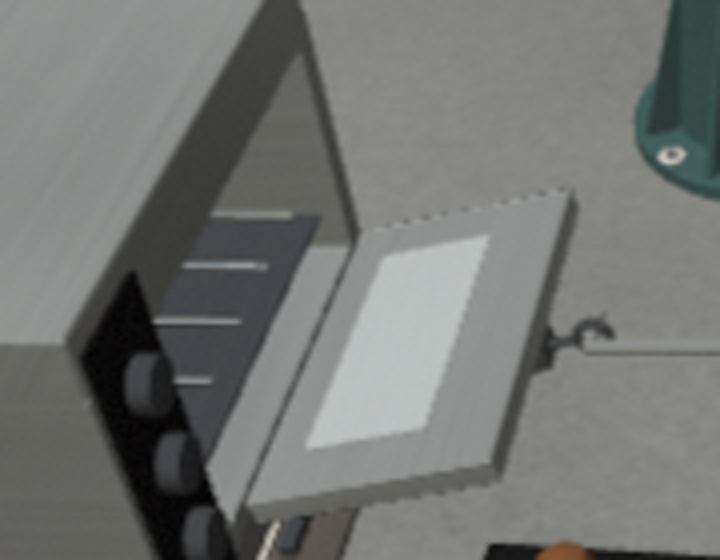

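The door is hanging on the prong at about 1.3 rad, with the eye at crop (595,330). I continue to the stop.

```bash
sed -i 's/k%3==0 or k==N/True/' pull.py; python3 pull.py 1.3 1.51 0.00075
```

```text
1.323 Fr 0.30 Ft 1.67 Fy 0.09 corr 0.75mm xz -0.5450545528070132 -1.604526770690013
1.347 Fr -0.12 Ft 1.88 Fy 0.05 corr 0.82mm xz -0.11716481801746095 -1.879450533352057
1.37 Fr 0.18 Ft 1.66 Fy 0.49 corr 0.79mm xz -0.34679165421463276 -1.631624945298606
1.393 Fr -0.12 Ft 1.53 Fy -0.03 corr 0.84mm xz -0.0044140098561963334 -1.5377446330531286
1.417 Fr 0.17 Ft 1.50 Fy 0.42 corr 0.81mm xz -0.26011276665511207 -1.4884264850219404
1.44 Fr -0.37 Ft 1.43 Fy 0.10 corr 0.85mm xz 0.3217833097092209 -1.444656501724653
1.463 Fr -0.29 Ft 1.54 Fy 0.34 corr 0.76mm xz 0.270764960364888 -1.5449869378986456
1.487 Fr -0.13 Ft -0.25 Fy 0.18 corr 0.69mm xz 0.12492444529503004 0.24796836388401844
1.51 Fr 0.19 Ft 0.29 Fy -0.17 corr 0.65mm xz -0.17863908633182565 -0.29383614486403964
a 1.51 corr 0.0007014264305173037 40.2917 0.017711503890917666
```

```bash
python3 - <<'E'
from bench import *
from h import *
np.set_printoptions(precision=3,suppress=True)
q=hookq(OX);zz=RING[2]-.15;xx=-.016
off=lambda a:(xx*np.cos(a)-zz*np.sin(a))*OX+(xx*np.sin(a)+zz*np.cos(a))*OZ
H=RING-off(0);a=1.49;p=tcp_for(H+off(a)*(1+.0007/.166)+.001*OX)
servo_line(p,q,rate=.03);sleep(.2)
print(current_force()-np.load('F0.npy'))
hit=servo_line(p+.042*OY,q,rate=.04,contact_N=3);d=(current_position()-p)@OY;print('hit',hit,d,current_force()-np.load('F0.npy'))
if not hit:
    servo_line(p+.042*OY-.05*OX,q,rate=.1); p2=p+.042*OY-.05*OX+[0,0,.08]
    servo_line(p2,q,rate=.15)
    d=capture('scene');np.savez('scene4.npz',**d)
    P=cloud(d).reshape(-1,3)-current_position();c=np.stack([P@OX,P@OY,P@OZ],1)
    for x0,x1 in((.02,.038),(.06,.09),(.09,.12),(.12,.15),(.15,.18)):
        m=(c[:,0]>x0)&(c[:,0]<x1)&(abs(c[:,1])<.012)&(abs(c[:,2])<.025);print(x0,m.sum(),np.percentile(c[m,2],[50,90]),np.median(c[m,1]))
print(current_clock())
E
```

```text
[ 0.369 -0.048 -0.021]
hit False 0.04165112682869482 [-0.661  0.478  0.2  ]
0.02 50 [0.001 0.01 ] 0.006615644470021981
0.06 48 [0.002 0.004] 0.0013869651516280712
0.09 56 [0.003 0.005] 0.0011557325938550288
0.12 56 [0.002 0.005] 0.0008273354172058792
0.15 60 [0.002 0.004] 0.001084965197000665
43.3833
```

Unhooked cleanly and the hook is still level in the fingers. Now it goes back into the cradle.

```bash
python3 - <<'E'
from bench import *
from h import *
np.set_printoptions(precision=4,suppress=True)
q=hookq(HX)
move_ptp(GRASP+[0,0,.10],q); servo_line(GRASP+[0,0,.012],q,rate=.1)
sleep(.15);hit=servo_line(GRASP+[0,0,.0004],q,rate=.03,contact_N=6);sleep(.2)
print(hit,current_position()-GRASP,current_force()-np.load('F0.npy'))
move_gripper(.045);sleep(.3)
servo_line(GRASP+[0,0,.13],q,rate=.12)
p,qq=campose([.553,.175,.054],[-.3,0,-1],.34,[0,1,.01]);move_ptp(p,qq)
c=capture('wrist');np.savez('hC.npz',**c)
d=capture('scene');np.savez('scene5.npz',**d);print(current_clock())
S0=dict(np.load('scene0.npz'));hB=dict(np.load('hB.npz'))
z=lambda i,f:cv2.resize(i,None,fx=f,fy=f,interpolation=cv2.INTER_CUBIC)
a=np.hstack([z(S0['image'][225:290,235:385],2.6),z(d['image'][225:290,235:385],2.6)])
b=np.hstack([z(hB['image'][40:260,180:380],1.3),z(c['image'][40:260,180:380],1.3),z(d['image'][110:250,60:240],1.4)])[:, :a.shape[1]]
w=max(a.shape[1],b.shape[1]);pad=lambda x:cv2.copyMakeBorder(x,0,0,0,w-x.shape[1],cv2.BORDER_CONSTANT)
o=np.vstack([pad(a),pad(b)]);print(o.shape);cv2.imwrite('pics/j.png',o)
E
python3 door.py scene5.npz
```

```text
True [-0.0003 -0.0001  0.    ] [-0.0693  0.3468  8.1339]
48.4583
door angle hist [(np.float64(1.36), np.int64(681)), (np.float64(1.32), np.int64(398)), (np.float64(1.28), np.int64(273)), (np.float64(1.24), np.int64(210)), (np.float64(1.4), np.int64(165))]Traceback (most recent call last):
  File "<stdin>", line 16, in <module>
    return _nx.concatenate(arrs, 1, dtype=dtype, casting=casting)
           ~~~~~~~~~~~~~~~^^^^^^^^^^^^^^^^^^^^^^^^^^^^^^^^^^^^^^^
ValueError: all the input array dimensions except for the concatenation axis must match exactly, but along dimension 0, the array at index 0 has size 286 and the array at index 2 has size 196
```

```bash
python3 - <<'E'
from h import *
S0,d,hB,c=[dict(np.load(n+'.npz')) for n in('scene0','scene5','hB','hC')]
z=lambda i,w,h:cv2.resize(i,(w,h),interpolation=cv2.INTER_CUBIC)
a=np.hstack([z(S0['image'][225:290,235:385],390,169),z(d['image'][225:290,235:385],390,169)])
b=np.hstack([z(hB['image'][40:260,180:380],260,286),z(c['image'][40:260,180:380],260,286),z(d['image'][110:250,60:240],260,286)])
cv2.imwrite('pics/j.png',np.vstack([a,b]))
P=cloud(d).reshape(-1,3);H=RING+.016*OX;H=np.array([H[0],H[1],.15]);w=P-H;x,y,zz=w@OX,w@OY,w@OZ
m=(abs(y)<.11)&(x<-.04)&(x>-.13)&(abs(zz)<.04);k=np.polyfit(x[m],zz[m],1);print('door angle',np.pi/2+np.arctan(k[0]),m.sum())
E
```

```text
door angle 1.5098347106165892 2425
```

View pics/j.png

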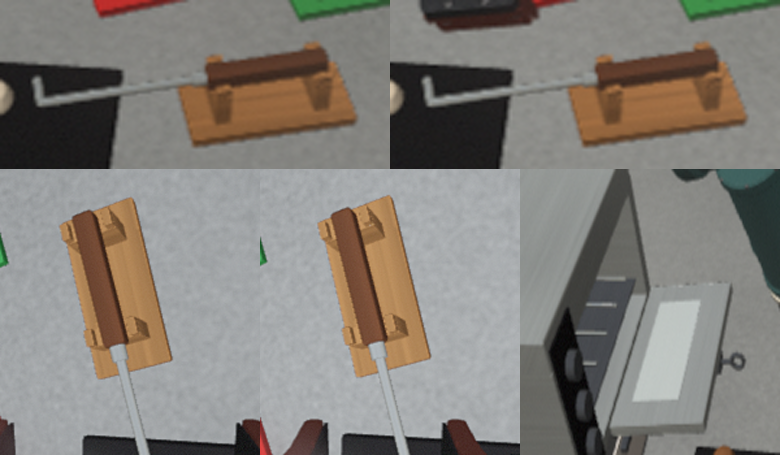

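The hook lies as it did before (left and right crops match), the door is open at about 1.51 rad, and the robot touches nothing. I hand the job in.

```bash
python3 -c "
from bench import *
print(close_job(),current_clock())"
```

```text
the job is handed in; nothing more can be done
the job is handed in; nothing more can be done
```

The oven door was swung down under control to its stop (measured at about 1.51 rad) with about 2 N at most measured at the eye during the swing, the hook is back in its cradle as it lay, and the job was handed in at about 48 s on the clock.

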